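Pack the finishing caddy

ROBOT

A 6-joint arm with a two-finger parallel gripper is mounted at the origin on the work surface. World frame = base frame: x ahead of the robot, y to its left, z up, the work surface at z = 0. Lengths are in m, angles in rad, forces in N, time in s.
With the tool pointing down it reaches from about 0.275 to 0.75 m from the base axis. Payload 10.2 kg.
Tool frame: the origin (TCP) lies midway between the tips of the shut fingers; the grasp point (between the pads) lies 19 mm behind it; z points along the fingers, y is the line along which they close (so a half turn about z gives the same grasp; the last joint's range is limited). The gripper opens to 85 mm and grips with 20 to 120 N. Pads are 22 mm wide; open, the fingers measure 114 mm over their backs; the gripper's body (76 mm by 85 mm) begins 54 mm behind the grasp point. The pads swing forward as they close: fully open they stand 13 mm farther back than shut.
Start: joints at [-1.43, 0.313, 1.498, -0, 1.331, -0.223], TCP at [0.187, -0.491, 0.203] pointing down, gripper open.
Joint ranges: [-2.94, 2.94], [-0.97, 2.17], [0.19, 2.56], [-1.23, 4.37], [0.02, 3.11], [-2.88, 2.88]. Speed limits (rad/s): [2.39, 2.39, 3.01, 3.14, 3.14, 3.14].

INTERFACE

Orientations are given as a 3x3 rotation matrix whose columns are the frame's x, y, z axes.
In Python, from cell import robot, snapshot, get_calibration gives the robot as it stands.
- The arm moves only by the tool play_rows, never from a script. Its arguments are lists of equal length, an entry for each row: "offset": the shift along the tool's x, y, z each as a share of 5 cm, from -1 to 1, a list of three; "yaw": the turn about the tool's z as a share of 4 degrees, from -1 to 1; "gripper": the opening, from -1 (shut) to 1 (fully open). In form: {"offset": [[dx, dy, dz], ...], "yaw": [yaw, ...], "gripper": [gripper, ...]}. A call has 1 to 20 rows; each row shifts and turns the commanded pose from where the row before left it, along the tool's axes as they then stand; what a row does not reach is not made up. A row lasts 1/8 s, in which the tool goes at most 62.5 mm and 10.7 degrees, less where a joint would pass 70% of its speed; a pose out of reach is approached as far as the arm can. A call with a number of a shift or a turn outside -1 to 1 is refused whole. A call with a gripper value outside its range is refused whole. The fingers move at their own pace and stop on an object; "grip_force" is the grip in N (left out, the last holds). Time passes only in rows, so rows that do not move let the fingers close. It gives the time, the measured TCP pose, the force, the opening and the grip force at its end, in the units of the state.
- robot.get_obs(): the state, without advancing time (a new reading comes with each control period).
- snapshot(name): name is "scene" or "side" or "wrist"; returns (picture, depth): 400x640x3 uint8, red, green, blue; 400x640 float32, m along the optical axis (not along the pixel's ray), 0 where there is no reading.
- get_calibration(name): a dict with "mtx" (3x3 intrinsics, pixels), "distortion" ([k1, k2, p1, p2, k3] as OpenCV has them; the pictures are not rectified), "rvec" (rotation vector, rad) and "tvec" (3), from world to camera coordinates, as OpenCV has them; the wrist camera has in their place "hand_eye" (4x4, takes a point from camera to tool coordinates, whose origin is the TCP and whose axes are the flange's). Camera axes: x right, y down, z forward; pixel columns grow to the right and rows downward; lengths in m; the calibration is good to about 2 mm. A picture is of the moment at which its call begins: read the wrist's pose just before it. get_calibration takes no time and is no camera call.
- robot.finish_job(): hands the job in; it is judged then, once.
The state is a dict: "t": time; "q": joint angles; "qvel": joint speeds; "tau": joint torques, N m; "position": TCP position; "orientation": TCP orientation; "force": force on the tool from outside, world axes, zero at the start; "moment": the same for the moment, N m; "opening": finger opening in m; "grasp_force": force on a finger pad.
Only numpy, scipy, OpenCV 4.12 (cv2) and the standard library are available. Lean on these libraries where they do the work, as an engineer would, in place of code of your own. Each camera call takes 0.05 s, during which the arm holds its last target. There are 200 camera calls.

TASK

Pack the finishing caddy for an oiling job: stand the amber oil bottle with the yellow cap in the yellow cell, the wax tin with the blue lid in the blue cell, the sanding block with the green back in the green cell, and the small red pot, which sits nested in the big white pot, in the red cell; set each down gently, without dropping it. Everything stands upright on the caddy's floor at the end. Leave the big pot standing on the bench, never lifted, and leave the look-alikes (black-capped bottle, white-lidded tin, grey-backed block) where they are.

Things in the scene. Friction and masses are not known exactly. Their poses are not given: they have to be found in the camera images.
- caddy: plywood caddy fixed to the bench, any yaw, 178 x 178 mm, 30 mm tall: four square cells 80 mm wide, walls 6 mm thick, inner floor 6 mm up, walls 24 mm above it, coloured felt floors. Origin: centre of the underside; z up, x, y along the walls. Cell centres in its frame (x, y), mm: yellow (+43, +43), blue (-43, +43), red (-43, -43), green (+43, -43).
- oil_bottle: amber glass bottle, upright, with a white paper band and a round yellow cap. Body 52 mm across up to 60 mm, then a sloping shoulder to 69 mm; cap 36 mm across, from 69 mm to the top at 94 mm. About 220 g. To be packed. Origin: centre of the underside; z up.
- other_bottle: amber glass bottle, upright, with a white paper band and a round black cap. Body 52 mm across up to 60 mm, then a sloping shoulder to 69 mm; cap 36 mm across, from 69 mm to the top at 94 mm. Look-alike, stays where it is. Origin: centre of the underside; z up.
- wax_tin: round aluminium tin, upright, 54 mm across, with a blue lid 56 mm across from 44 mm to the top at 58 mm. About 160 g. To be packed. Origin: centre of the underside; z up.
- other_tin: round aluminium tin, upright, 54 mm across, with a white lid 56 mm across from 44 mm to the top at 58 mm. Look-alike, stays where it is. Origin: centre of the underside; z up.
- sanding_block: cork sanding block with a green back on top: 56 mm along its x, 38 mm along its y, 56 mm tall (the coloured back is the top 14 mm). About 60 g. To be packed. Origin: centre of the underside; z up.
- other_block: cork sanding block with a grey back on top: 56 mm along its x, 38 mm along its y, 56 mm tall (the coloured back is the top 14 mm). Look-alike, stays where it is. Origin: centre of the underside; z up.
- oil_pot: small red plastic pot, open and tapered: 46 mm across at the foot, 64 mm at the rim, 72 mm tall, wall 3 mm, about 50 g. To be packed. It starts standing loosely inside the big pot, its rim 77 mm above the bench, 31 mm above the big pot's rim. Origin: centre of the underside; z up.
- big_pot: big white plastic pot, open and tapered: 60 mm across at the foot, 76 mm across at the rim, 46 mm tall, wall 3 mm, inner floor 5 mm up. It holds the small pot at the start and stays where it is. Origin: centre of the underside; z up.

How it is judged:
By the outcome, as a careful person would: the job done as asked, in the order asked, and still so for the second after the job is handed in, with the robot touching nothing.
It also fails if it takes over 109 s, if anything falls off the work surface, if the arm or the gripper's body presses on something with over 40 N, if the wrist force passes 120 N, or if a joint passes its speed limit or range.

## Working session

There is one attempt and no reset: what is moved stays moved. The work goes in short steps, Python scripts to look and compute and a tool call to move; the robot and the scene stay as the last step left them, time stands still between calls to the robot, and variables do not carry over. Pictures are saved under pics/ and viewed, at most 14 in all, crops included, and the job is handed in when it is done.

Besides the shell and the picture viewer there is one more tool, called after "Request:" as name(argument=value, ...), one argument or row to a line, values as JSON. play_rows: Moves the arm, as the interface text tells. Shift numbers are shares of 5 cm and turn numbers shares of 4 degrees, none past 1 either way. Its arguments: {"type":"object","properties":{"offset":{"type":"array"},"yaw":{"type":"array"},"gripper":{"type":"array"},"grip_force":{"type":"number"}},"required":["offset","yaw","gripper"]}

```bash
ls; mkdir -p pics; python3 - <<'E'
from cell import robot, snapshot, get_calibration
import cv2, numpy as np
for n in ["scene","side"]:
    p,d=snapshot(n); cv2.imwrite(f"pics/{n}0.png",p[:,:,::-1]); np.save(n+"0.npy",d); np.save(n+"0p.npy",p)
    c=get_calibration(n); print(n,{k:np.round(v,4).tolist() for k,v in c.items()})
print(get_calibration("wrist")); o=robot.get_obs();print(o)
E
```

```text
pics
scene {'mtx': [[475.0872, 0.0, 319.2513], [0.0, 475.0872, 196.5471], [0.0, 0.0, 1.0]], 'distortion': [0.0337, 0.0, 0.0, 0.0, 0.0], 'rvec': [1.308, 2.2345, -0.9454], 'tvec': [0.2346, -0.2653, 1.5371]}
side {'mtx': [[435.805, 0.0, 315.8329], [0.0, 435.805, 195.0546], [0.0, 0.0, 1.0]], 'distortion': [-0.1191, 0.0, 0.0, 0.0, 0.0], 'rvec': [0.6963, -2.6794, 1.03], 'tvec': [0.418, 0.2013, 1.1716]}
{'mtx': array([[323.46014596,   0.        , 319.5064888 ],
       [  0.        , 323.46014596, 194.86037655],
       [  0.        ,   0.        ,   1.        ]]), 'distortion': array([-0.00502392,  0.        ,  0.        ,  0.        ,  0.        ]), 'hand_eye': array([[-1.35755022e-03, -9.54856861e-01, -2.97063177e-01,
         7.49307858e-02],
       [ 9.99999069e-01, -1.33756409e-03, -2.70537418e-04,
         1.29200164e-04],
       [-1.39016527e-04, -2.97063268e-01,  9.54857788e-01,
        -1.71525923e-01],
       [ 0.00000000e+00,  0.00000000e+00,  0.00000000e+00,
         1.00000000e+00]])}
{'t': 0.1, 'q': array([-1.43042056e+00,  3.13396140e-01,  1.49835941e+00, -8.28592006e-06,
        1.33100513e+00, -2.23408401e-01]), 'qvel': array([ 0.00023042, -0.00106571, -0.00274362, -0.00121884,  0.00123616,
       -0.00069949]), 'tau': array([ 3.48434296e-03, -4.12896430e+01, -2.60138887e+01, -1.36303115e-04,
        3.06661881e-03, -4.21296065e-06]), 'position': array([ 0.18674656, -0.49038211,  0.20259189]), 'orientation': array([[ 9.34556382e-01,  3.55815036e-01, -1.71394277e-04],
       [ 3.55814989e-01, -9.34555701e-01,  1.15541074e-03],
       [ 2.50935017e-04, -1.14078114e-03, -9.99999318e-01]]), 'force': array([0.23854705, 1.39840635, 0.10181388]), 'moment': array([ 0.04602519, -0.08551535, -0.05450557]), 'grasp_force': 0.0, 'opening': 0.08536052697507317}
```

View pics/scene0.png

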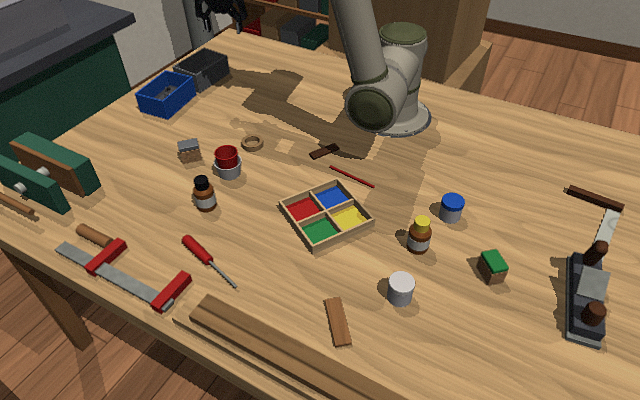

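View pics/side0.png

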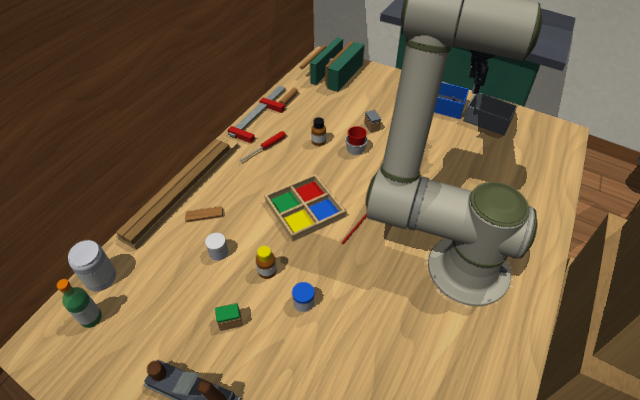

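The scene view shows the caddy at (325,215), the yellow-cap bottle at (419,235), the blue tin at (452,207), the green block at (492,266) and the nested pots at (227,162). The side view agrees. Next I measure them from depth and colour.

```bash
cat > h.py <<'E'
import cv2, numpy as np
from cell import get_calibration
def cloud(n,d,T=None):
    c=get_calibration(n); h,w=d.shape
    uv=np.stack(np.meshgrid(np.arange(w),np.arange(h)),-1).reshape(-1,1,2).astype(float)
    r=cv2.undistortPoints(uv,c["mtx"],c["distortion"]).reshape(h,w,2)
    P=np.dstack([r,np.ones((h,w))])*d[...,None]
    if T is None:
        R=cv2.Rodrigues(c["rvec"])[0]; return (P-np.ravel(c["tvec"]))@R
    M=T@c["hand_eye"]; return P@M[:3,:3].T+M[:3,3]
def masks(p):
    H,S,V=[x.astype(int) for x in cv2.split(cv2.cvtColor(p,cv2.COLOR_RGB2HSV))]
    b=(S>150)&(V>50)
    return dict(red=b&((H<6)|(H>174)),yellow=b&(H>23)&(H<34)&(S>190),green=b&(H>50)&(H<75),blue=b&(H>100)&(H<125))
E
python3 - <<'E'
from h import *
for n in ["scene","side"]:
    p=np.load(n+"0p.npy");d=np.load(n+"0.npy");W=cloud(n,d)
    for k,m in masks(p).items():
        nl,lab,st,_=cv2.connectedComponentsWithStats(m.astype(np.uint8))
        for i in range(1,nl):
            if st[i,4]<40: continue
            q=W[lab==i]; q=q[(q[:,2]<.15)]
            if len(q)<30 or abs(np.median(q[:,1]))>.5 or not .1<np.median(q[:,0])<.8: continue
            zt=np.percentile(q[:,2],95); t=q[q[:,2]>zt-.005]
            r=cv2.minAreaRect((t[:,:2]*1000).astype(np.float32))
            print(n,k,st[i].tolist(),"ztop %.3f"%zt,"med",np.median(t,0).round(3),"rect",np.round(r[0],1),np.round(r[1],1),round(r[2],1))
E
```

```text
scene red [214, 145, 24, 24, 433] ztop 0.077 med [ 0.486 -0.289  0.076] rect [ 484.1 -286.2] [65.8 58.8] 47.7
scene red [330, 166, 45, 22, 109] ztop 0.010 med [0.337 0.028 0.008] rect [336.2  22.6] [143.6   8.3] 82.8
scene red [286, 197, 34, 24, 467] ztop 0.010 med [ 0.51  -0.031  0.007] rect [514.3 -30.4] [70.9 79.4] 58.6
scene red [182, 235, 31, 30, 356] ztop 0.028 med [ 0.753 -0.174  0.025] rect [ 752.5 -175.9] [98.2 18.9] 73.8
scene green [302, 218, 36, 26, 403] ztop 0.010 med [0.551 0.043 0.007] rect [552.2  42.5] [60.9 68.1] 59.8
scene green [482, 250, 26, 24, 319] ztop 0.060 med [0.481 0.444 0.057] rect [479.4 443.2] [53.6 36.1] 42.9
scene blue [315, 186, 34, 23, 414] ztop 0.010 med [0.435 0.014 0.008] rect [435.4  13.9] [63.4 69. ] 59.3
scene blue [442, 193, 23, 19, 330] ztop 0.061 med [0.348 0.306 0.059] rect [346.5 305.1] [55.1 52.2] 53.0
side red [348, 126, 18, 19, 283] ztop 0.076 med [ 0.484 -0.287  0.074] rect [ 484.5 -286.9] [56.8 67. ] 24.1
side red [261, 131, 24, 19, 167] ztop 0.026 med [ 0.747 -0.18   0.024] rect [ 748.2 -176.7] [96.7 19.9] 71.8
side red [296, 182, 28, 20, 325] ztop 0.009 med [ 0.523 -0.036  0.006] rect [522.  -35.5] [68.1 64.3] 59.4
side red [342, 214, 25, 30, 78] ztop 0.009 med [0.335 0.04  0.007] rect [334.5  30.5] [125.4   5.7] 82.9
side yellow [284, 209, 30, 23, 391] ztop 0.008 med [0.492 0.082 0.006] rect [493.6  81.6] [69.6 63.7] 59.3
side yellow [257, 246, 14, 16, 176] ztop 0.096 med [0.478 0.271 0.094] rect [478.4 271.4] [30.8 31.2] 11.7
side green [272, 192, 27, 20, 312] ztop 0.009 med [0.566 0.039 0.006] rect [566.2  38.1] [65.6 59.7] 58.1
side green [216, 304, 24, 18, 323] ztop 0.058 med [0.475 0.442 0.055] rect [475.7 442.6] [53.8 36.9] 41.6
side blue [309, 199, 29, 21, 351] ztop 0.009 med [0.45  0.009 0.006] rect [449.    8.4] [69.5 62.3] 59.2
side blue [293, 282, 21, 22, 359] ztop 0.060 med [0.345 0.307 0.058] rect [343.9 305.3] [49.2 55.2] 31.0
```

```bash
cat > plan.py <<'E'
import sys, numpy as np
from cell import robot
def plan(x,y,z,psi,o=None):
    o=o or robot.get_obs(); R=o["orientation"]; p=o["position"]
    d=np.array([x,y,z])/1000-p; s=R.T@d/.05
    cur=np.degrees(np.arctan2(R[1,0],R[0,0])); t=(cur-psi+180)%360-180
    print("at",(p*1000).round(1),"psi",round(cur,1),"| shift shares total",s.round(2),"min rows",int(np.ceil(abs(s).max())),"| yaw shares total",round(t/4,2))
if __name__=="__main__": plan(*map(float,sys.argv[1:5]))
E
python3 plan.py 500 26 260 14.4
```

```text
at [ 186.7 -490.4  202.6] psi 20.8 | shift shares total [ 9.53 -7.42 -1.14] min rows 10 | yaw shares total 1.61
```

Request:
play_rows(
  offset=[
    [0.6,-0.46,-0.07],
    [0.6,-0.46,-0.07],
    [0.6,-0.46,-0.07],
    [0.6,-0.46,-0.07],
    [0.6,-0.46,-0.07],
    [0.6,-0.46,-0.07],
    [0.6,-0.46,-0.07],
    [0.6,-0.46,-0.07],
    [0.6,-0.46,-0.07],
    [0.6,-0.46,-0.07],
    [0.6,-0.46,-0.07],
    [0.6,-0.46,-0.07],
    [0.6,-0.46,-0.07],
    [0.6,-0.46,-0.07],
    [0.6,-0.46,-0.07],
    [0.6,-0.46,-0.07],
    [0,0,0],
    [0,0,0],
    [0,0,0],
    [0,0,0],
  ],
  yaw=[0,0,0,0,0,0,0,0,0,0,0,0,0,0,0,0,0.8,0.8,0,0],
  gripper=[1,1,1,1,1,1,1,1,1,1,1,1,1,1,1,1,1,1,1,1],
)

```text
t: 2.6
position: [0.5043, 0.024, 0.259]
orientation: [[0.968, 0.25, -0.0], [0.25, -0.968, 0.0], [-0.0, -0.0, -1.0]]
force: [-1.1, -0.4, 0.9]
opening: 0.0852
grasp_force: 0.0
```

```bash
cat > wr.py <<'E'
import sys
from h import *
from plan import plan
from cell import robot, snapshot
def wr(tag):
    o=robot.get_obs(); T=np.eye(4);T[:3,:3]=o["orientation"];T[:3,3]=o["position"]
    p,d=snapshot("wrist"); cv2.imwrite(f"pics/w_{tag}.png",p[:,:,::-1]); W=cloud("wrist",d,T)
    for k,m in masks(p).items():
        nl,lab,st,_=cv2.connectedComponentsWithStats(m.astype(np.uint8))
        for i in range(1,nl):
            if st[i,4]<150: continue
            q=W[(lab==i)&(d>0)]
            if len(q)<100: continue
            zt=np.percentile(q[:,2],95); t=q[q[:,2]>zt-.006]
            r=cv2.minAreaRect((t[:,:2]*1000).astype(np.float32))
            print(k,st[i].tolist(),"ztop %.3f"%zt,"rect",np.round(r[0],1),np.round(r[1],1),round(r[2],1))
    return p,d,W
if __name__=="__main__":
    p,d,W=wr(sys.argv[1])
    if len(sys.argv)>2: plan(*map(float,sys.argv[2:6]))
E
python3 wr.py caddy 478 271 200 14.4
```

```text
red [540, 0, 49, 24, 741] ztop 0.027 rect [ 734.6 -204.8] [19.6 44.1] 13.5
red [325, 115, 76, 79, 3069] ztop 0.008 rect [516.2 -29.3] [75.  78.2] 59.3
red [539, 220, 54, 48, 1456] ztop 0.078 rect [ 483.9 -287. ] [64.6 61.4] 78.4
red [246, 248, 94, 35, 336] ztop 0.010 rect [335.  20.] [146.5   6.6] 83.1
blue [282, 166, 65, 64, 2132] ztop 0.009 rect [440.9  15. ] [63.7 74.3] 60.5
blue [52, 210, 40, 35, 341] ztop 0.060 rect [350.5 301.5] [46.5 42.8] 85.0
at [504.4  24.  259. ] psi 14.5 | shift shares total [ 0.72 -4.92  1.18] min rows 5 | yaw shares total 0.02
```

View pics/w_caddy.png

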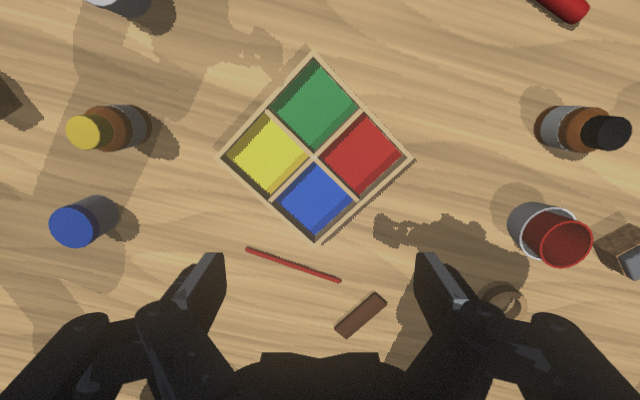

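The caddy is centred near (316,148) with all cells clear. The grey block sits right beside the pots, at (620,245). I'll fit the caddy's outline from the wall-top points.

```bash
python3 - <<'E'
from wr import *
p,d,W=wr("c2")
def rect(m): 
    r=cv2.minAreaRect((W[m][:,:2]*1000).astype(np.float32)); print(np.round(r[0],1),np.round(r[1],1),round(r[2],1)); return r
near=(np.hypot(W[...,0]-.5,W[...,1]-.026)<.14)&(d>0)
m=near&(W[...,2]>.026)&(W[...,2]<.036)
n,l,s,_=cv2.connectedComponentsWithStats(m.astype(np.uint8)); m=l==1+np.argmax(s[1:,4])
print("wall z",np.median(W[m][:,2])); r=rect(m)
c=np.array(r[0]); a=np.radians(59.4); X=np.array([np.cos(a),np.sin(a)]);Y=np.array([-X[1],X[0]])
for k,(x,y) in dict(yellow=(43,43),blue=(-43,43),red=(-43,-43),green=(43,-43)).items(): print(k,(c+x*X+y*Y).round(1))
# grey block & neighbours near the pot
q=near=(np.hypot(W[...,0]-.484,W[...,1]+.287)<.2)&(d>0)&(W[...,2]>.03)
n,l,s,_=cv2.connectedComponentsWithStats(q.astype(np.uint8))
for i in range(1,n):
    if s[i,4]>100: 
        t=W[l==i]; print(s[i].tolist(), t.min(0).round(3),t.max(0).round(3))
E
```

```text
red [540, 0, 49, 24, 747] ztop 0.027 rect [ 741.1 -203.9] [44.8 19.6] 78.4
red [324, 116, 77, 78, 3060] ztop 0.009 rect [515.9 -29.6] [75.6 78.2] 59.3
red [539, 220, 54, 48, 1461] ztop 0.078 rect [ 483.8 -287.1] [63.5 61.6] 80.1
red [246, 248, 94, 35, 336] ztop 0.010 rect [334.9  20.3] [146.    6.7] 82.7
blue [282, 166, 66, 64, 2128] ztop 0.009 rect [441.3  15.8] [62.3 73.8] 60.4
blue [55, 209, 36, 38, 441] ztop 0.060 rect [344.4 300.4] [42.9 51.1] 86.8
wall z 0.030135625348594763
[502.   31.4] [178.4 178.3] 59.4
yellow [486.9  90.3]
blue [443.1  16.3]
red [517.2 -27.5]
green [560.9  46.5]
[546, 106, 86, 48, 3143] [ 0.589 -0.28   0.03 ] [ 0.641 -0.234  0.098]
[515, 205, 78, 63, 3430] [ 0.446 -0.319  0.03 ] [ 0.521 -0.25   0.08 ]
[608, 234, 32, 47, 955] [ 0.452 -0.426  0.03 ] [ 0.51  -0.392  0.059]
```

Request:
play_rows(
  offset=[
    [0.06,-0.41,0.1],
    [0.06,-0.41,0.1],
    [0.06,-0.41,0.1],
    [0.06,-0.41,0.1],
    [0.06,-0.41,0.1],
    [0.06,-0.41,0.1],
    [0.06,-0.41,0.1],
    [0.06,-0.41,0.1],
    [0.06,-0.41,0.1],
    [0.06,-0.41,0.1],
    [0.06,-0.41,0.1],
    [0.06,-0.41,0.1],
    [0,0,0],
    [0,0,0],
  ],
  yaw=[0,0,0,0,0,0,0,0,0,0,0,0,0,0],
  gripper=[1,1,1,1,1,1,1,1,1,1,1,1,1,1],
)

```text
t: 4.45
position: [0.4781, 0.2707, 0.1992]
orientation: [[0.968, 0.249, 0.0], [0.249, -0.968, -0.0], [0.0, 0.0, -1.0]]
force: [0.0, 0.7, -0.6]
opening: 0.0853
grasp_force: 0.0
```

```bash
python3 wr.py bottle 478 271 26 14.4
```

```text
red [537, 157, 82, 77, 3187] ztop 0.008 rect [516.4 -28.6] [78.  79.1] 59.7
blue [491, 208, 65, 46, 1499] ztop 0.009 rect [446.    5.8] [63.5 61.4] 59.4
blue [236, 259, 49, 42, 1620] ztop 0.060 rect [345.4 304.1] [52.4 53.2] 8.9
at [478.2 270.6 199.3] psi 14.4 | shift shares total [-0.   -0.01  3.47] min rows 4 | yaw shares total 0.0
```

View pics/w_bottle.png

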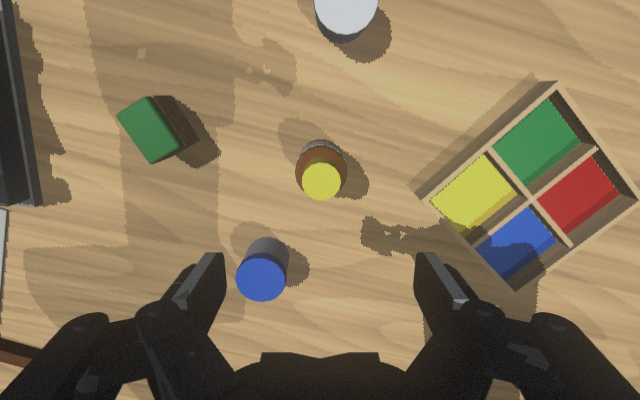

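The cap is at (321,181), the tin lid at (262,279) and the green block at (150,130). I need to loosen the yellow and green masks.

```bash
sed -i 's/(H>23)&(H<34)&(S>190)/(H>25)\&(H<36)/; s/(H>50)&(H<75)/(H>45)\&(H<85)/; s/S>150)&(V>50)/S>130)\&(V>40)/' h.py; python3 wr.py b2 478 271 26 14.4
```

```text
red [537, 156, 82, 78, 3226] ztop 0.009 rect [515.3 -35.4] [66.6 74.6] 59.9
yellow [430, 155, 83, 74, 3093] ztop 0.008 rect [485.7  88.5] [60.5 78.8] 59.1
yellow [302, 161, 39, 39, 1169] ztop 0.096 rect [480.5 269.7] [34.  33.8] 15.4
green [531, 100, 40, 43, 442] ztop 0.009 rect [584.   33.4] [52.8 24. ] 59.6
blue [477, 207, 79, 68, 2311] ztop 0.009 rect [439.6  10.3] [64.5 78.1] 58.7
blue [236, 258, 49, 43, 1663] ztop 0.060 rect [345.8 304.4] [53.3 53.5] 59.0
at [478.2 270.6 199.4] psi 14.4 | shift shares total [-0.   -0.01  3.47] min rows 4 | yaw shares total 0.0
```

Request:
play_rows(
  offset=[
    [0.04,0.02,0.3],
    [0,0,0.3],
    [0,0,0.3],
    [0,0,0.3],
    [0,0,0.3],
    [0,0,0.3],
    [0,0,0.3],
    [0,0,0.3],
    [0,0,0.3],
    [0,0,0.3],
    [0,0,0.3],
    [0,0,0.25],
    [0,0,0],
    [0,0,0],
    [0,0,0],
    [0,0,0],
    [0,0,0],
    [0,0,0],
    [0,0,0],
    [0,0,0],
  ],
  yaw=[0,0,0,0,0,0,0,0,0,0,0,0,0,0,0,0,0,0,0,0],
  gripper=[1,1,1,1,1,1,1,1,1,1,1,1,1,-1,-1,-1,-1,-1,-1,-1],
  grip_force=40,
)

```text
t: 7.05
position: [0.4807, 0.2709, 0.0226]
orientation: [[0.968, 0.249, 0.002], [0.249, -0.968, 0.0], [0.002, -0.0, -1.0]]
force: [-0.4, -0.6, 5.7]
opening: 0.0494
grasp_force: 41.0
```

```bash
python3 plan.py 487 90.3 100 14.4
```

```text
at [480.7 270.9  22.6] psi 14.4 | shift shares total [-0.78  3.53 -1.55] min rows 4 | yaw shares total 0.01
```

Request:
play_rows(
  offset=[
    [0,0,-0.1],
    [0,0,-0.2],
    [0,0,-0.2],
    [0,0,-0.2],
    [0,0,-0.3],
    [0,0,-0.3],
    [0,0,-0.25],
    [0,0,0],
    [0,0,0],
  ],
  yaw=[0,0,0,0,0,0,0,0,0],
  gripper=[-1,-1,-1,-1,-1,-1,-1,-1,-1],
)

```text
t: 8.18
position: [0.4798, 0.2707, 0.0987]
orientation: [[0.968, 0.249, -0.001], [0.249, -0.968, -0.0], [-0.001, 0.0, -1.0]]
force: [-0.9, -0.1, -2.3]
opening: 0.0489
grasp_force: 41.8
```

```bash
python3 - <<'E'
from wr import *
p,d,W=wr("held"); q,_=snapshot("side")
cv2.imwrite("pics/held.png",np.vstack([cv2.resize(p[100:350,150:500],(560,400)),cv2.resize(q[170:300,180:360],(277,200))[:,:,:].repeat(1,0) if 0 else cv2.resize(q[170:300,170:352],(560,200))])[:,:,::-1][:600])
plan(487,90.3,100,14.4)
E
```

```text
red [614, 220, 26, 52, 725] ztop 0.008 rect [488.5  -7.8] [53.1 38.6] 33.7
yellow [473, 181, 105, 93, 4425] ztop 0.008 rect [486.1  82.7] [62.6 72.8] 61.0
green [573, 107, 67, 94, 3494] ztop 0.008 rect [564.6  35.6] [63.3 58.9] 56.8
blue [527, 250, 103, 87, 4219] ztop 0.009 rect [437.9   7.5] [60.2 78.6] 59.5
blue [254, 328, 19, 30, 312] ztop 0.200 rect [489.1 288.1] [8.5 2.8] 21.3
at [479.8 270.7  98.5] psi 14.4 | shift shares total [-0.76  3.53 -0.03] min rows 4 | yaw shares total 0.01
```

View pics/held.png

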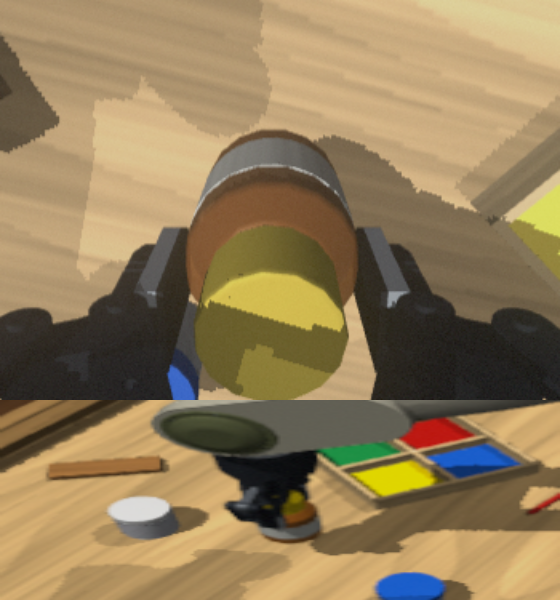

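The bottle is held upright and off the bench.

Request:
play_rows(
  offset=[
    [-0.04,0.15,0],
    [-0.07,0.3,0],
    [-0.08,0.36,0],
    [-0.08,0.36,0],
    [-0.08,0.36,0],
    [-0.08,0.36,0],
    [-0.08,0.36,0],
    [-0.08,0.36,0],
    [-0.08,0.36,0],
    [-0.07,0.36,0],
    [-0.06,0.2,0],
    [0,0,0],
    [0,0,0.2],
    [0,0,0.2],
    [0,0,0.2],
    [0,0,0.2],
    [0,0,0.2],
    [0,0,0.15],
    [0,0,0.08],
    [0,0,0],
  ],
  yaw=[0,0,0,0,0,0,0,0,0,0,0,0,0,0,0,0,0,0,0,0],
  gripper=[-1,-1,-1,-1,-1,-1,-1,-1,-1,-1,-1,-1,-1,-1,-1,-1,-1,-1,-1,-1],
)

```text
t: 10.78
position: [0.4854, 0.0899, 0.0375]
orientation: [[0.968, 0.249, -0.0], [0.249, -0.968, 0.0], [-0.0, -0.0, -1.0]]
force: [0.4, 0.2, -1.8]
opening: 0.0499
grasp_force: 41.9
```

```bash
python3 plan.py 487 90.3 29 14.4
```

```text
at [485.4  89.9  37.5] psi 14.4 | shift shares total [0.03 0.   0.17] min rows 1 | yaw shares total 0.01
```

Slow lowering with the force check at the end.

Request:
play_rows(
  offset=[
    [0.03,0,0.04],
    [0,0,0.04],
    [0,0,0.03],
    [0,0,0.03],
    [0,0,0],
  ],
  yaw=[0,0,0,0,0],
  gripper=[-1,-1,-1,-1,-1],
)

```text
t: 11.4
position: [0.4868, 0.0903, 0.0305]
orientation: [[0.968, 0.249, -0.0], [0.249, -0.968, 0.0], [-0.0, -0.0, -1.0]]
force: [0.9, 0.3, -2.2]
opening: 0.049
grasp_force: 41.9
```

Request:
play_rows(
  offset=[
    [0,0,0.02],
    [0,0,0.02],
    [0,0,0],
  ],
  yaw=[0,0,0],
  gripper=[-1,-1,-1],
)

```text
t: 11.78
position: [0.487, 0.0903, 0.0287]
orientation: [[0.968, 0.249, 0.0], [0.249, -0.968, 0.0], [0.0, 0.0, -1.0]]
force: [0.5, 0.0, -1.0]
opening: 0.0495
grasp_force: 42.0
```

Request:
play_rows(
  offset=[
    [0,0,0.02],
    [0,0,0.01],
    [0,0,0],
  ],
  yaw=[0,0,0],
  gripper=[-1,-1,-1],
)

```text
t: 12.15
position: [0.4874, 0.0902, 0.0285]
orientation: [[0.968, 0.25, 0.001], [0.25, -0.968, -0.0], [0.001, 0.0, -1.0]]
force: [-4.5, -0.8, 15.6]
opening: 0.0492
grasp_force: 43.6
```

Request:
play_rows(
  offset=[
    [0,0,-0.01],
    [0,0,0],
    [0,0,0],
    [0,0,0],
    [0,0,0],
    [0,0,0],
    [0,0,0],
    [0,0,-0.2],
    [0,0,-0.3],
    [0,0,-0.4],
    [0,0,-0.5],
    [0,0,-0.5],
    [0,0,-0.5],
    [0,0,-0.4],
    [0,0,-0.3],
    [0,0,0],
  ],
  yaw=[0,0,0,0,0,0,0,0,0,0,0,0,0,0,0,0],
  gripper=[-1,0.2,0.3,0.5,0.6,0.7,0.7,0.7,0.7,0.7,0.7,0.7,0.7,1,1,1],
)

```text
t: 14.15
position: [0.4872, 0.0903, 0.1838]
orientation: [[0.968, 0.249, 0.002], [0.249, -0.968, -0.0], [0.002, 0.001, -1.0]]
force: [-0.7, 0.2, 0.1]
opening: 0.0853
grasp_force: 0.0
```

```bash
python3 wr.py afterb 346 304 180 14.4
```

```text
red [384, 120, 96, 94, 4619] ztop 0.008 rect [515.2 -30.6] [74.1 79. ] 59.6
red [288, 276, 110, 40, 583] ztop 0.010 rect [334.6  20. ] [147.1   7.9] 83.1
yellow [319, 124, 46, 44, 605] ztop 0.008 rect [513.2  72.8] [59.6 14.4] 58.2
yellow [278, 165, 16, 24, 195] ztop 0.008 rect [467.9 123.1] [26. 19.] 4.6
yellow [299, 166, 43, 46, 1373] ztop 0.102 rect [486.9  89.7] [34.4 34.2] 28.3
blue [332, 179, 87, 67, 2360] ztop 0.008 rect [440.5  12.6] [69.7 77.2] 59.7
blue [56, 233, 54, 48, 1959] ztop 0.060 rect [345.9 303.9] [53.6 53.9] 27.4
at [486.8  90.3 182.7] psi 14.4 | shift shares total [-1.66 -4.84  0.05] min rows 5 | yaw shares total 0.01
```

Bottle stands centred in the yellow cell. Now the tin.

Request:
play_rows(
  offset=[
    [-0.14,-0.4,0],
    [-0.14,-0.4,0],
    [-0.14,-0.4,0],
    [-0.14,-0.4,0],
    [-0.14,-0.4,0],
    [-0.14,-0.4,0],
    [-0.14,-0.4,0],
    [-0.14,-0.4,0],
    [-0.14,-0.4,0],
    [-0.14,-0.4,0],
    [-0.14,-0.4,0],
    [-0.12,-0.44,0],
    [0,0,0],
    [0,0,0.3],
    [0,0,0.3],
    [0,0,0.3],
    [0,0,0.3],
    [0,0,0],
    [0,0,0],
  ],
  yaw=[0,0,0,0,0,0,0,0,0,0,0,0,0,0,0,0,0,0,0],
  gripper=[1,1,1,1,1,1,1,1,1,1,1,1,1,1,1,1,1,1,1],
)

```text
t: 16.58
position: [0.3463, 0.3039, 0.123]
orientation: [[0.968, 0.249, 0.0], [0.249, -0.968, 0.0], [0.0, -0.0, -1.0]]
force: [-0.9, -0.6, -0.3]
opening: 0.0854
grasp_force: 0.0
```

```bash
python3 wr.py tin 346 304 25 14.4
```

```text
red [527, 233, 113, 49, 824] ztop 0.010 rect [335.   28.4] [132.    7.3] 83.0
yellow [616, 24, 24, 26, 408] ztop 0.008 rect [523.6  88.6] [22.  15.3] 60.1
yellow [561, 82, 43, 53, 303] ztop 0.009 rect [463.  101.5] [59.4  7.8] 63.7
blue [616, 140, 24, 53, 664] ztop 0.009 rect [434.4  32.4] [60.4 24.8] 58.0
blue [283, 163, 72, 67, 3718] ztop 0.060 rect [345.8 304.4] [53.4 54.5] 16.6
at [346.3 304.  123.1] psi 14.4 | shift shares total [-0.01 -0.    1.96] min rows 2 | yaw shares total 0.01
```

Request:
play_rows(
  offset=[
    [0,0,0.28],
    [0,0,0.28],
    [0,0,0.28],
    [0,0,0.28],
    [0,0,0.28],
    [0,0,0.28],
    [0,0,0.28],
    [0,0,0],
    [0,0,0],
    [0,0,0],
    [0,0,0],
    [0,0,0],
    [0,0,0],
    [0,0,0],
  ],
  yaw=[0,0,0,0,0,0,0,0,0,0,0,0,0,0],
  gripper=[1,1,1,1,1,1,1,1,-1,-1,-1,-1,-1,-1],
  grip_force=40,
)

```text
t: 18.38
position: [0.3504, 0.3075, 0.0303]
orientation: [[0.968, 0.25, 0.012], [0.249, -0.968, 0.008], [0.014, -0.005, -1.0]]
force: [-7.2, 8.3, 49.2]
opening: 0.032
grasp_force: 43.0
```

Request:
play_rows(
  offset=[
    [0,0,-0.1],
    [0,0,-0.2],
    [0,0,-0.3],
    [0,0,-0.4],
    [0,0,-0.4],
    [0,0,-0.4],
    [0,0,-0.3],
    [0,0,-0.2],
    [0,0,0],
    [0,0,0],
  ],
  yaw=[0,0,0,0,0,0,0,0,0,0],
  gripper=[-1,-1,-1,-1,-1,-1,-1,-1,-1,-1],
)

```text
t: 19.62
position: [0.3459, 0.3038, 0.1391]
orientation: [[0.968, 0.249, -0.001], [0.249, -0.968, -0.0], [-0.001, 0.0, -1.0]]
force: [-0.1, -1.0, 0.8]
opening: -0.0
grasp_force: 0.0
```

```bash
python3 plan.py 443 16.3 140 14.4; python3 wr.py heldtin
```

```text
at [345.9 303.8 139.1] psi 14.4 | shift shares total [ 0.45  6.05 -0.02] min rows 7 | yaw shares total 0.01
red [517, 226, 122, 51, 831] ztop 0.010 rect [333.9  20.8] [148.1   7.5] 83.2
yellow [600, 27, 28, 25, 397] ztop 0.009 rect [522.9  87.9] [24.2 16. ] 56.5
yellow [548, 82, 41, 51, 319] ztop 0.009 rect [462.9 102.5] [60.1  8. ] 62.7
blue [600, 124, 40, 76, 1699] ztop 0.009 rect [432.3  13.2] [65.4 42.2] 59.6
blue [279, 154, 68, 65, 3385] ztop 0.060 rect [347.4 309.6] [54.  53.5] 60.5
```

The tin slipped out of the grip but still stands, about 5 mm from where it was. I'll check where the fingertips really are in the tool frame.

```bash
cat > tips.py <<'E'
from h import *
from cell import robot, snapshot
p,d=snapshot("wrist"); W=cloud("wrist",d,np.eye(4))
print("opening",robot.get_obs()["opening"])
m=(d>0)&(abs(W[...,0])<.03)&(abs(W[...,1])<.075)&(W[...,2]>-.08)&(W[...,2]<.03)
for s in (-1,1):
    q=W[m&(np.sign(W[...,1])==s)]*1000
    if len(q): print(s,len(q),"z pct 50,90,99,max",np.percentile(q[:,2],[50,90,99,100]).round(1)); f=q[q[:,2]>np.percentile(q[:,2],95)]; print(f.min(0).round(1),f.max(0).round(1))
E
python3 tips.py
```

```text
opening 7.617645338191602e-05
-1 2738 z pct 50,90,99,max [-70.5 -43.7 -34.9 -32.8]
[  5.6 -12.9 -39.1] [ 11.1  -0.1 -32.8]
1 2723 z pct 50,90,99,max [-70.2 -43.9 -35.  -32.3]
[  5.7   0.4 -39.3] [ 11.1  12.7 -32.3]
```

Request:
play_rows(
  offset=[
    [0,0,0],
    [0,0,0],
    [0,0,0],
    [0,0,0],
    [0,0,0],
  ],
  yaw=[0,0,0,0,0],
  gripper=[0.2,0.2,0.2,0.2,0.2],
)

```text
t: 20.35
position: [0.3461, 0.3039, 0.1396]
orientation: [[0.968, 0.249, 0.0], [0.249, -0.968, 0.0], [0.0, -0.0, -1.0]]
force: [1.2, 0.0, -0.2]
opening: 0.0513
grasp_force: 0.0
```

```bash
python3 tips.py; python3 wr.py open50
```

```text
opening 0.05135677153456513
-1 2948 z pct 50,90,99,max [-63.  -42.6 -34.8 -32.3]
[-12.2 -32.  -39.1] [ 10.9 -25.3 -32.3]
1 2942 z pct 50,90,99,max [-62.8 -42.5 -34.9 -32. ]
[-11.9  25.4 -39.2] [ 10.8  37.8 -32. ]
red [518, 226, 121, 51, 831] ztop 0.010 rect [334.2  21.3] [146.9   7.2] 83.0
yellow [600, 27, 28, 26, 392] ztop 0.008 rect [522.5  87.5] [25.6 15.3] 60.2
yellow [547, 83, 41, 50, 308] ztop 0.009 rect [462.5 101.9] [59.2  7.4] 63.3
blue [599, 124, 41, 76, 1729] ztop 0.009 rect [432.6  13.2] [65.2 42.9] 58.7
blue [280, 154, 67, 65, 3375] ztop 0.060 rect [347.4 309.7] [54.  53.7] 58.9
```

View pics/w_open50.png

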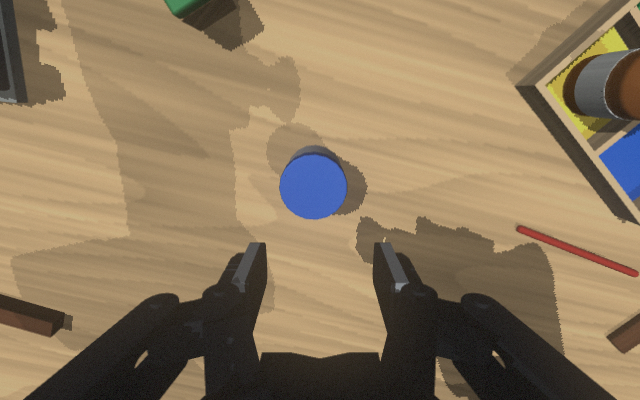

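The pads sit about 33 mm farther back than the nominal TCP, with tips at tool z ≈ -33. That explains the slip. I'll check the body clearance and re-plan.

```bash
python3 - <<'E'
from h import *
from cell import snapshot,robot
p,d=snapshot("wrist"); W=cloud("wrist",d,np.eye(4))*1000
for u,v in [(320,360),(320,390),(300,380),(90,325),(150,310),(220,390),(265,245),(262,260),(255,280),(248,250),(382,245)]: print((u,v),p[v,u],W[v,u].round(1))
E
python3 plan.py 347.4 309.6 3 14.4
```

```text
(320, 360) [46 39 28] [   9.7    0.3 -104.8]
(320, 390) [39 33 31] [  10.4    0.2 -114.3]
(300, 380) [38 34 25] [  10.6   -4.5 -111.7]
(90, 325) [164 139 104] [-178.2 -264.5  138.6]
(150, 310) [50 45 39] [ 10.6 -52.9 -85.7]
(220, 390) [34 31 28] [  16.   -20.7 -119.2]
(265, 245) [64 56 45] [  7.  -25.6 -32.8]
(262, 260) [58 49 40] [  4.7 -25.4 -42.9]
(255, 280) [51 44 34] [  4.6 -25.5 -59. ]
(248, 250) [85 83 81] [ 10.5 -30.9 -44.7]
(382, 245) [87 86 84] [  9.9  28.4 -38.9]
at [346.1 303.9 139.6] psi 14.4 | shift shares total [ 0.05 -0.1   2.73] min rows 3 | yaw shares total 0.01
```

Request:
play_rows(
  offset=[
    [0.05,-0.1,0],
    [0,0,0],
    [0,0,0],
    [0,0,0.3],
    [0,0,0.3],
    [0,0,0.3],
    [0,0,0.3],
    [0,0,0.3],
    [0,0,0.3],
    [0,0,0.3],
    [0,0,0.3],
    [0,0,0.2],
    [0,0,0.1],
    [0,0,0],
  ],
  yaw=[0,0,0,0,0,0,0,0,0,0,0,0,0,0],
  gripper=[1,1,1,1,1,1,1,1,1,1,1,1,1,1],
)

```text
t: 22.25
position: [0.3473, 0.3094, 0.0045]
orientation: [[0.968, 0.249, -0.0], [0.249, -0.968, -0.0], [-0.0, 0.0, -1.0]]
force: [0.1, 0.1, -0.1]
opening: 0.085
grasp_force: 0.0
```

Request:
play_rows(
  offset=[
    [0,0,0],
    [0,0,0],
    [0,0,0],
    [0,0,0],
    [0,0,0],
    [0,0,0],
  ],
  yaw=[0,0,0,0,0,0],
  gripper=[-1,-1,-1,-1,-1,-1],
  grip_force=40,
)

```text
t: 23.0
position: [0.3476, 0.3095, 0.0053]
orientation: [[0.968, 0.25, 0.001], [0.25, -0.968, 0.0], [0.001, -0.0, -1.0]]
force: [-1.9, -0.3, 5.6]
opening: 0.0547
grasp_force: 41.3
```

Request:
play_rows(
  offset=[
    [0,0,-0.1],
    [0,0,-0.2],
    [0,0,-0.3],
    [0,0,-0.4],
    [0,0,-0.4],
    [0,0,-0.4],
    [0,0,-0.3],
    [0,0,-0.2],
    [0,0,-0.1],
    [0,0,0],
  ],
  yaw=[0,0,0,0,0,0,0,0,0,0],
  gripper=[-1,-1,-1,-1,-1,-1,-1,-1,-1,-1],
)

```text
t: 24.25
position: [0.3473, 0.3094, 0.1247]
orientation: [[0.968, 0.249, 0.0], [0.249, -0.968, 0.0], [0.0, -0.0, -1.0]]
force: [0.1, -0.5, -2.9]
opening: 0.0544
grasp_force: 42.6
```

```bash
python3 wr.py heldtin2 443 16.3 124 14.4 | tail -2
```

```text
blue [256, 220, 129, 116, 10593] ztop 0.179 rect [348.2 307.9] [55.1 51.3] 35.0
at [347.1 309.3 124.4] psi 14.4 | shift shares total [0.4  6.15 0.01] min rows 7 | yaw shares total 0.01
```

View pics/w_heldtin2.png

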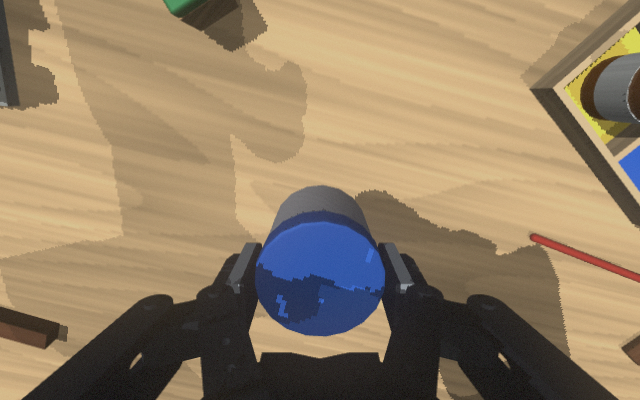

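The tin is held level between the pads, lid at (320,278).

Request:
play_rows(
  offset=[
    [0.02,0.2,0],
    [0.02,0.3,0],
    [0.02,0.4,0],
    [0.02,0.4,0],
    [0.02,0.4,0],
    [0.03,0.4,0],
    [0.03,0.4,0],
    [0.03,0.4,0],
    [0.03,0.4,0],
    [0.03,0.4,0],
    [0.03,0.4,0],
    [0.03,0.4,0],
    [0.03,0.4,0],
    [0.03,0.4,0],
    [0.02,0.4,0],
    [0.02,0.25,0],
    [0,0.2,0],
    [0,0,0],
    [0,0,0.2],
    [0,0,0.3],
  ],
  yaw=[0,0,0,0,0,0,0,0,0,0,0,0,0,0,0,0,0,0,0,0],
  gripper=[-1,-1,-1,-1,-1,-1,-1,-1,-1,-1,-1,-1,-1,-1,-1,-1,-1,-1,-1,-1],
)

```text
t: 26.8
position: [0.4437, 0.0172, 0.0989]
orientation: [[0.968, 0.25, 0.0], [0.25, -0.968, 0.0], [0.0, 0.0, -1.0]]
force: [0.1, 0.1, -1.6]
opening: 0.055
grasp_force: 42.7
```

```bash
python3 plan.py 443 16.3 13 14.4
```

```text
at [443.7  17.2  98.9] psi 14.5 | shift shares total [-0.02  0.01  1.72] min rows 2 | yaw shares total 0.02
```

Request:
play_rows(
  offset=[
    [-0.02,0.01,0.25],
    [0,0,0.3],
    [0,0,0.3],
    [0,0,0.3],
    [0,0,0.25],
    [0,0,0.1],
    [0,0,0.06],
    [0,0,0.04],
    [0,0,0.03],
    [0,0,0],
  ],
  yaw=[0,0,0,0,0,0,0,0,0,0],
  gripper=[-1,-1,-1,-1,-1,-1,-1,-1,-1,-1],
)

```text
t: 28.05
position: [0.443, 0.016, 0.0182]
orientation: [[0.968, 0.249, 0.0], [0.249, -0.968, -0.0], [0.0, 0.0, -1.0]]
force: [-0.8, -0.1, -2.1]
opening: 0.0546
grasp_force: 42.7
```

Request:
play_rows(
  offset=[
    [0,0,0.02],
    [0,0,0.02],
    [0,0,0],
  ],
  yaw=[0,0,0],
  gripper=[-1,-1,-1],
)

```text
t: 28.42
position: [0.443, 0.016, 0.016]
orientation: [[0.968, 0.249, -0.0], [0.249, -0.968, 0.0], [-0.0, -0.0, -1.0]]
force: [-0.3, 0.2, -1.2]
opening: 0.0546
grasp_force: 42.7
```

Request:
play_rows(
  offset=[
    [0,0,0.03],
    [0,0,0.03],
    [0,0,0.02],
    [0,0,0],
  ],
  yaw=[0,0,0,0],
  gripper=[-1,-1,-1,-1],
)

```text
t: 28.92
position: [0.443, 0.016, 0.012]
orientation: [[0.968, 0.249, -0.0], [0.249, -0.968, 0.0], [-0.0, -0.0, -1.0]]
force: [0.4, -0.7, -2.2]
opening: 0.0543
grasp_force: 42.7
```

Request:
play_rows(
  offset=[
    [0,0,0.02],
    [0,0,0],
  ],
  yaw=[0,0],
  gripper=[-1,-1],
)

```text
t: 29.18
position: [0.4431, 0.016, 0.0113]
orientation: [[0.968, 0.249, 0.0], [0.249, -0.968, -0.0], [0.0, 0.0, -1.0]]
force: [-1.6, -0.1, 3.1]
opening: 0.0545
grasp_force: 43.1
```

Request:
play_rows(
  offset=[
    [0,0,0],
    [0,0,0],
    [0,0,0],
    [0,0,0],
    [0,0,0],
    [0,0,-0.1],
    [0,0,-0.2],
    [0,0,-0.4],
    [0,0,-0.5],
    [0,0,-0.6],
    [0,0,-0.6],
    [0,0,-0.5],
    [0,0,-0.4],
    [0,0,0],
    [0,0,0],
  ],
  yaw=[0,0,0,0,0,0,0,0,0,0,0,0,0,0,0],
  gripper=[0.35,0.4,0.5,0.6,0.65,0.65,0.65,0.65,0.65,0.65,0.65,1,1,1,1],
)

```text
t: 31.05
position: [0.4426, 0.0161, 0.1755]
orientation: [[0.968, 0.249, -0.001], [0.249, -0.968, 0.0], [-0.001, -0.0, -1.0]]
force: [0.4, 0.0, -0.9]
opening: 0.0855
grasp_force: 0.0
```

```bash
python3 wr.py aftert 477.5 443 175 42.3
```

```text
red [326, 51, 108, 111, 6142] ztop 0.008 rect [516.7 -28.1] [78.4 79.3] 59.4
red [594, 183, 46, 71, 1907] ztop 0.078 rect [ 474.1 -267.9] [56.8 20.4] 30.0
red [233, 232, 119, 45, 678] ztop 0.010 rect [334.5  20. ] [146.6   8.1] 83.1
yellow [243, 140, 25, 16, 218] ztop 0.008 rect [450.4  87.9] [20.9 17.9] 58.0
blue [316, 121, 55, 52, 761] ztop 0.008 rect [ 4.654e+02 -1.000e-01] [72.3 21.9] 60.1
blue [277, 151, 74, 64, 3118] ztop 0.066 rect [443.   15.8] [54.1 54.6] 59.3
at [442.5  16.1 175.3] psi 14.4 | shift shares total [ 2.81 -8.09  0.01] min rows 9 | yaw shares total -6.96
```

Tin is centred in the blue cell. Now to the block.

Request:
play_rows(
  offset=[
    [0.18,-0.5,0],
    [0.18,-0.5,0],
    [0.18,-0.5,0],
    [0.18,-0.5,0],
    [0.18,-0.5,0],
    [0.18,-0.5,0],
    [0.18,-0.5,0],
    [0.18,-0.5,0],
    [0.18,-0.5,0],
    [0.18,-0.5,0],
    [0.18,-0.5,0],
    [0.18,-0.5,0],
    [0.18,-0.5,0],
    [0.18,-0.5,0],
    [0.15,-0.5,0],
    [0.13,-0.58,0],
  ],
  yaw=[0,0,0,0,0,0,0,0,0,0,0,0,0,0,0,0],
  gripper=[1,1,1,1,1,1,1,1,1,1,1,1,1,1,1,1],
)

```text
t: 33.1
position: [0.4776, 0.4427, 0.1749]
orientation: [[0.968, 0.249, -0.002], [0.249, -0.968, -0.001], [-0.002, 0.001, -1.0]]
force: [0.1, -0.8, 0.1]
opening: 0.0853
grasp_force: 0.0
```

Request:
play_rows(
  offset=[
    [0,0,0],
    [0,0,0],
    [0,0,0],
    [0,0,0],
    [0,0,0],
    [0,0,0],
    [0,0,0],
    [0,0,0],
    [0,0,0.3],
    [0,0,0.3],
    [0,0,0.3],
    [0,0,0],
  ],
  yaw=[-1,-1,-1,-1,-1,-1,-1,0,0,0,0,0],
  gripper=[1,1,1,1,1,1,1,1,1,1,1,1],
)

```text
t: 34.6
position: [0.4772, 0.4417, 0.1293]
orientation: [[0.738, 0.675, -0.003], [0.675, -0.738, -0.002], [-0.003, -0.001, -1.0]]
force: [-0.2, 0.1, 0.5]
opening: 0.0854
grasp_force: 0.0
```

```bash
python3 wr.py block 477.5 443 0 42.3
```

```text
green [611, 355, 29, 25, 325] ztop 0.008 rect [553.1  33.2] [48.9 26. ] 86.5
at [477.6 442.  130.5] psi 42.4 | shift shares total [ 0.01 -0.02  2.61] min rows 3 | yaw shares total 0.03
```

```bash
cat > blk.py <<'E'
from wr import *
import contextlib,io
with contextlib.redirect_stdout(io.StringIO()): p,d,W=wr("blk")
m=(d>0)&(np.hypot(W[...,0]-.4775,W[...,1]-.443)<.06)&(W[...,2]>.05)&(W[...,2]<.066)
n,l,s,_=cv2.connectedComponentsWithStats(m.astype(np.uint8)); i=1+np.argmax(s[1:,4])
r=cv2.minAreaRect((W[l==i][:,:2]*1000).astype(np.float32)); print(s[i],r,np.median(p[l==i],0),np.median(W[l==i][:,2]))
E
python3 blk.py
```

```text
[ 296  158   48   68 3176] ((477.2763671875, 441.892578125), (55.453224182128906, 37.60403060913086), 43.258445739746094) [ 79. 144.  90.] 0.05661914770273328
```

Request:
play_rows(
  offset=[
    [0,0,0.3],
    [0,0,0.3],
    [0,0,0.3],
    [0,0,0.3],
    [0,0,0.3],
    [0,0,0.3],
    [0,0,0.3],
    [0,0,0.3],
    [0,0,0.2],
    [0,0,0.09],
    [0,0,0],
  ],
  yaw=[-0.2,0,0,0,0,0,0,0,0,0,0],
  gripper=[1,1,1,1,1,1,1,1,1,1,1],
)

```text
t: 36.08
position: [0.4779, 0.4422, -0.0034]
orientation: [[0.728, 0.685, 0.0], [0.685, -0.728, 0.0], [0.0, -0.0, -1.0]]
force: [0.7, 0.2, -0.2]
opening: 0.0853
grasp_force: 0.0
```

Request:
play_rows(
  offset=[
    [0,0,0],
    [0,0,0],
    [0,0,0],
    [0,0,0],
    [0,0,0],
    [0,0,0],
    [0,0,0],
  ],
  yaw=[0,0,0,0,0,0,0],
  gripper=[-1,-1,-1,-1,-1,-1,-1],
  grip_force=30,
)

```text
t: 36.95
position: [0.478, 0.4423, -0.003]
orientation: [[0.728, 0.685, 0.001], [0.685, -0.728, 0.0], [0.001, 0.0, -1.0]]
force: [-0.5, -0.2, 5.3]
opening: 0.0375
grasp_force: 31.6
```

Request:
play_rows(
  offset=[
    [0,0,-0.1],
    [0,0,-0.2],
    [0,0,-0.3],
    [0,0,-0.4],
    [0,0,-0.4],
    [0,0,-0.4],
    [0,0,-0.3],
    [0,0,-0.2],
    [0,0,-0.1],
    [0,0,0],
  ],
  yaw=[0,0,0,0,0,0,0,0,0,0],
  gripper=[-1,-1,-1,-1,-1,-1,-1,-1,-1,-1],
)

```text
t: 38.2
position: [0.4778, 0.4421, 0.1165]
orientation: [[0.728, 0.685, -0.0], [0.685, -0.728, -0.0], [-0.0, -0.0, -1.0]]
force: [-0.4, 0.2, -0.4]
opening: 0.0376
grasp_force: 31.1
```

```bash
python3 plan.py 560.9 46.5 116 59.4
```

```text
at [477.8 442.1 116.5] psi 43.2 | shift shares total [-4.21  6.9   0.01] min rows 7 | yaw shares total -4.04
```

Request:
play_rows(
  offset=[
    [-0.12,0.2,0],
    [-0.2,0.33,0],
    [-0.25,0.41,0],
    [-0.25,0.41,0],
    [-0.25,0.41,0],
    [-0.25,0.41,0],
    [-0.25,0.41,0],
    [-0.25,0.41,0],
    [-0.25,0.41,0],
    [-0.25,0.41,0],
    [-0.25,0.41,0],
    [-0.25,0.41,0],
    [-0.25,0.41,0],
    [-0.25,0.41,0],
    [-0.25,0.41,0],
    [-0.25,0.41,0],
    [-0.24,0.4,0],
    [-0.15,0.23,0],
    [0,0,0],
  ],
  yaw=[0,0,0,0,0,0,0,0,0,0,0,0,0,0,0,0,0,0,0],
  gripper=[-1,-1,-1,-1,-1,-1,-1,-1,-1,-1,-1,-1,-1,-1,-1,-1,-1,-1,-1],
)

```text
t: 40.58
position: [0.5606, 0.0457, 0.1165]
orientation: [[0.73, 0.684, -0.0], [0.684, -0.73, 0.0], [-0.0, -0.0, -1.0]]
force: [0.5, -0.1, -0.4]
opening: 0.0374
grasp_force: 31.1
```

Request:
play_rows(
  offset=[
    [0,0,0],
    [0,0,0],
    [0,0,0],
    [0,0,0],
    [0,0,0],
    [0,0,0],
  ],
  yaw=[-0.8,-0.8,-0.8,-0.8,-0.8,0],
  gripper=[-1,-1,-1,-1,-1,-1],
)

```text
t: 41.32
position: [0.5606, 0.0473, 0.1166]
orientation: [[0.511, 0.859, -0.0], [0.859, -0.511, 0.0], [0.0, -0.0, -1.0]]
force: [0.2, -0.4, -0.4]
opening: 0.0374
grasp_force: 31.1
```

```bash
python3 wr.py heldblk 560.9 46.5 8 59.4|tail -1
```

```text
at [560.6  47.1 116.6] psi 59.2 | shift shares total [-0.01  0.01  2.17] min rows 3 | yaw shares total -0.05
```

View pics/w_heldblk.png

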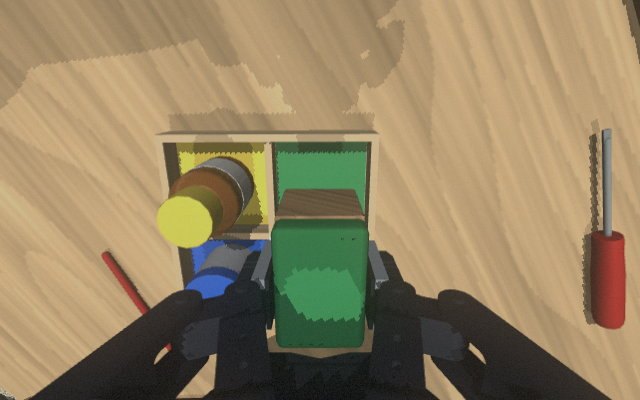

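The block is held square over the green cell. With this yaw the left knuckle would come down beside the bottle. I'll turn 90° so the fingers open along caddy x, toward the empty red cell.

Request:
play_rows(
  offset=[
    [0,0,0],
    [0,0,0],
    [0,0,0],
    [0,0,0],
    [0,0,0],
    [0,0,0],
    [0,0,0],
    [0,0,0],
    [0,0,0],
    [0,0,0],
    [0,0,0],
    [0,0,0],
    [0,0,0],
    [0,0,0],
    [0,0,0],
    [0,0,0],
    [0,0,0],
    [0,0,0],
    [0,0,0],
    [0,0,0],
  ],
  yaw=[-0.6,-1,-1,-1,-1,-1,-1,-1,-1,-1,-1,-1,-1,-1,-1,-1,-1,-1,-1,-1],
  gripper=[-1,-1,-1,-1,-1,-1,-1,-1,-1,-1,-1,-1,-1,-1,-1,-1,-1,-1,-1,-1],
)

```text
t: 43.88
position: [0.5607, 0.0469, 0.1166]
orientation: [[-0.74, 0.673, -0.0], [0.673, 0.74, 0.0], [0.0, 0.0, -1.0]]
force: [0.3, -0.5, 0.7]
opening: 0.0376
grasp_force: 31.0
```

Request:
play_rows(
  offset=[
    [0,0,0],
    [0,0,0],
    [0,0,0],
    [0,0,0],
    [0,0,0],
    [0,0,0],
  ],
  yaw=[-1,-1,-0.6,-0.3,0,0],
  gripper=[-1,-1,-1,-1,-1,-1],
)

```text
t: 44.62
position: [0.5608, 0.0467, 0.1166]
orientation: [[-0.859, 0.512, -0.0], [0.512, 0.859, 0.0], [0.0, -0.0, -1.0]]
force: [0.3, 0.3, -0.1]
opening: 0.0377
grasp_force: 31.0
```

```bash
python3 plan.py 560.9 46.5 8 149.4
```

```text
at [560.8  46.7 116.6] psi 149.2 | shift shares total [-0.   -0.    2.17] min rows 3 | yaw shares total -0.05
```

Request:
play_rows(
  offset=[
    [0,0,0.2],
    [0,0,0.3],
    [0,0,0.3],
    [0,0,0.3],
    [0,0,0.3],
    [0,0,0.3],
    [0,0,0.2],
    [0,0,0.15],
    [0,0,0.08],
    [0,0,0.04],
    [0,0,0.03],
    [0,0,0],
  ],
  yaw=[0,0,0,0,0,0,0,0,0,0,0,0],
  gripper=[-1,-1,-1,-1,-1,-1,-1,-1,-1,-1,-1,-1],
)

```text
t: 46.12
position: [0.5609, 0.0466, 0.0067]
orientation: [[-0.859, 0.511, 0.0], [0.511, 0.859, -0.0], [-0.0, 0.0, -1.0]]
force: [0.0, -0.4, -0.5]
opening: 0.0376
grasp_force: 31.0
```

Request:
play_rows(
  offset=[
    [0,0,0.02],
    [0,0,0.02],
    [0,0,0],
  ],
  yaw=[0,0,0],
  gripper=[-1,-1,-1],
)

```text
t: 46.5
position: [0.5608, 0.0466, 0.0045]
orientation: [[-0.859, 0.511, -0.0], [0.511, 0.859, 0.0], [0.0, -0.0, -1.0]]
force: [-1.3, 0.1, 0.4]
opening: 0.0378
grasp_force: 31.0
```

Request:
play_rows(
  offset=[
    [0,0,0.02],
    [0,0,0.01],
    [0,0,0],
  ],
  yaw=[0,0,0],
  gripper=[-1,-1,-1],
)

```text
t: 46.88
position: [0.5608, 0.0466, 0.003]
orientation: [[-0.859, 0.511, -0.0], [0.511, 0.859, 0.0], [0.0, -0.0, -1.0]]
force: [-0.1, -0.5, 0.0]
opening: 0.0375
grasp_force: 31.1
```

Request:
play_rows(
  offset=[
    [0,0,0.02],
    [0,0,0],
  ],
  yaw=[0,0],
  gripper=[-1,-1],
)

```text
t: 47.12
position: [0.5609, 0.0466, 0.003]
orientation: [[-0.859, 0.511, 0.0], [0.511, 0.859, -0.0], [-0.0, -0.0, -1.0]]
force: [-4.1, -0.8, 7.5]
opening: 0.0377
grasp_force: 32.1
```

Request:
play_rows(
  offset=[
    [0,0,-0.01],
    [0,0,0],
    [0,0,0],
    [0,0,0],
    [0,0,0],
    [0,0,-0.1],
    [0,0,-0.2],
    [0,0,-0.4],
    [0,0,-0.5],
    [0,0,-0.6],
    [0,0,-0.6],
    [0,0,-0.6],
    [0,0,-0.5],
    [0,0,-0.2],
    [0,0,0],
  ],
  yaw=[0,0,0,0,0,0,0,0,0,0,0,0,0,0,0],
  gripper=[-0.05,0,0.1,0.2,0.25,0.25,0.25,0.25,0.25,0.25,0.25,1,1,1,1],
)

```text
t: 49.0
position: [0.5609, 0.0466, 0.1878]
orientation: [[-0.859, 0.511, 0.001], [0.511, 0.859, -0.0], [-0.001, 0.0, -1.0]]
force: [-0.5, -0.4, -0.2]
opening: 0.0858
grasp_force: 0.0
```

```bash
python3 wr.py afterk 484 -287 175 104.4
```

```text
red [108, 0, 38, 18, 257] ztop 0.010 rect [327.8 -33.9] [38.5  7.3] 83.6
red [204, 133, 74, 68, 4555] ztop 0.008 rect [517.2 -29.7] [76.9 76.7] 59.2
red [0, 246, 54, 65, 2115] ztop 0.078 rect [ 496.2 -276.3] [29.6 62.7] 39.9
yellow [289, 43, 60, 21, 697] ztop 0.009 rect [461.7 103.3] [59.5 21.9] 59.2
yellow [296, 57, 47, 49, 1758] ztop 0.102 rect [486.8  89.4] [34.6 34.5] 21.6
yellow [291, 109, 56, 15, 598] ztop 0.008 rect [513.8  72. ] [59.  13.9] 62.2
blue [189, 44, 80, 80, 4959] ztop 0.066 rect [442.9  16.2] [54.2 54.3] 57.4
at [560.6  46.6 187. ] psi 149.2 | shift shares total [-2.1  -6.52  0.24] min rows 7 | yaw shares total 11.21
```

View pics/w_afterk.png

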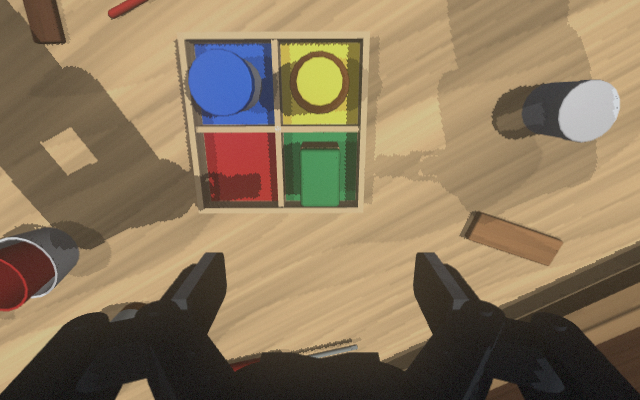

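Bottle (320,80), tin (220,82) and block (320,178) all stand upright in their cells. Now the pot.

Request:
play_rows(
  offset=[
    [-0.13,-0.41,0.015],
    [-0.13,-0.41,0.015],
    [-0.13,-0.41,0.015],
    [-0.13,-0.41,0.015],
    [-0.13,-0.41,0.015],
    [-0.13,-0.41,0.015],
    [-0.13,-0.41,0.015],
    [-0.13,-0.41,0.015],
    [-0.13,-0.41,0.015],
    [-0.13,-0.41,0.015],
    [-0.13,-0.41,0.015],
    [-0.13,-0.41,0.015],
    [-0.13,-0.41,0.015],
    [-0.13,-0.41,0.015],
    [-0.13,-0.41,0.015],
    [-0.13,-0.4,0.015],
    [0,0,0],
  ],
  yaw=[0,0,0,0,0,0,0,0,0,0,0,0,0,0,0,0,0],
  gripper=[1,1,1,1,1,1,1,1,1,1,1,1,1,1,1,1,1],
)

```text
t: 51.18
position: [0.4823, -0.2895, 0.1753]
orientation: [[-0.858, 0.513, -0.0], [0.513, 0.858, 0.0], [0.0, 0.0, -1.0]]
force: [0.0, 0.9, 1.2]
opening: 0.0855
grasp_force: 0.0
```

Request:
play_rows(
  offset=[
    [0,0,0],
    [0,0,0],
    [0,0,0],
    [0,0,0],
    [0,0,0],
    [0,0,0],
    [0,0,0],
    [0,0,0],
    [0,0,0],
    [0,0,0],
    [0,0,0],
    [0,0,0],
    [0,0,0],
    [0,0,0],
  ],
  yaw=[0.93,0.93,0.93,0.93,0.93,0.93,0.93,0.93,0.93,0.93,0.93,0.93,0,0],
  gripper=[1,1,1,1,1,1,1,1,1,1,1,1,1,1],
)

```text
t: 52.92
position: [0.4828, -0.2878, 0.1756]
orientation: [[-0.254, 0.967, 0.0], [0.967, 0.254, 0.0], [0.0, 0.0, -1.0]]
force: [-0.8, -0.4, -0.1]
opening: 0.0852
grasp_force: 0.0
```

```bash
cat > pot.py <<'E'
from wr import *
p,d,W=wr("pot")
m=(d>0)&(np.hypot(W[...,0]-.484,W[...,1]+.287)<.05)&(W[...,2]>.073)&(W[...,2]<.083)
q=W[m][:,:2]*1000; print("rim",cv2.minEnclosingCircle(q.astype(np.float32)),cv2.minAreaRect(q.astype(np.float32)),m.sum())
m=(d>0)&(np.hypot(W[...,0]-.484,W[...,1]+.287)<.08)&(W[...,2]>.042)&(W[...,2]<.049); q=W[m][:,:2]*1000; print("big rim",cv2.minEnclosingCircle(q.astype(np.float32)),m.sum())
plan(484,-287,22,104.4)
E
python3 pot.py
```

```text
red [563, 85, 77, 94, 2603] ztop 0.026 rect [ 748.5 -179. ] [98.6 20.9] 73.7
red [286, 149, 73, 71, 2574] ztop 0.078 rect [ 483.8 -287.7] [62.4 62. ] 59.4
red [583, 281, 57, 37, 1295] ztop 0.025 rect [ 855.5 -350.8] [25.9 75.3] 89.7
blue [115, 378, 40, 22, 608] ztop 0.268 rect [ 428.5 -311.2] [11.   5.3] 25.5
rim ((483.9507751464844, -287.48724365234375), 31.79752540588379) ((483.90252685546875, -287.3324890136719), (62.686092376708984, 62.54742431640625), 5.129267692565918) 913
big rim ((484.0404357910156, -287.2536926269531), 37.6303596496582) 720
at [ 482.8 -287.9  175.6] psi 104.7 | shift shares total [0.01 0.03 3.07] min rows 4 | yaw shares total 0.07
```

View pics/w_pot.png

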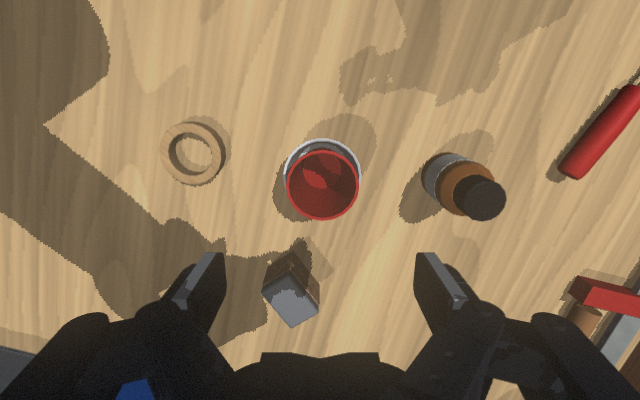

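The pots are nested at (322,182). The black-capped bottle at (465,187) lies along the finger axis but well clear. Descend.

Request:
play_rows(
  offset=[
    [0.01,0.03,0.3],
    [0,0,0.35],
    [0,0,0.35],
    [0,0,0.35],
    [0,0,0.35],
    [0,0,0.35],
    [0,0,0.3],
    [0,0,0.3],
    [0,0,0.2],
    [0,0,0.15],
    [0,0,0.11],
    [0,0,0],
  ],
  yaw=[0,0,0,0,0,0,0,0,0,0,0,0],
  gripper=[1,1,1,1,1,1,1,1,1,1,1,1],
)

```text
t: 54.48
position: [0.484, -0.2871, 0.0199]
orientation: [[-0.252, 0.968, -0.0], [0.968, 0.252, 0.0], [0.0, -0.0, -1.0]]
force: [0.2, 0.4, 0.1]
opening: 0.0856
grasp_force: 0.0
```

Request:
play_rows(
  offset=[
    [0,0,0],
    [0,0,0],
    [0,0,0],
    [0,0,0],
    [0,0,0],
    [0,0,0],
    [0,0,0],
  ],
  yaw=[0,0,0,0,0,0,0],
  gripper=[0.7,0.6,0.5,0.4,0.3,0.3,0.3],
  grip_force=20,
)

```text
t: 55.35
position: [0.4843, -0.2873, 0.0205]
orientation: [[-0.252, 0.968, 0.001], [0.968, 0.252, -0.001], [-0.001, 0.0, -1.0]]
force: [-0.2, 0.6, 5.4]
opening: 0.0614
grasp_force: 21.6
```

Request:
play_rows(
  offset=[
    [0,0,-0.05],
    [0,0,-0.1],
    [0,0,-0.15],
    [0,0,-0.2],
    [0,0,-0.2],
    [0,0,-0.2],
    [0,0,-0.2],
    [0,0,-0.2],
    [0,0,-0.2],
    [0,0,-0.2],
    [0,0,-0.1],
    [0,0,0],
  ],
  yaw=[0,0,0,0,0,0,0,0,0,0,0,0],
  gripper=[0.2,0.2,0.2,0.2,0.2,0.2,0.2,0.2,0.2,0.2,0.2,0.2],
)

```text
t: 56.85
position: [0.4841, -0.2872, 0.1103]
orientation: [[-0.252, 0.968, 0.0], [0.968, 0.252, -0.0], [-0.0, 0.0, -1.0]]
force: [0.7, -0.8, -0.3]
opening: 0.0616
grasp_force: 21.9
```

```bash
python3 - <<'E'
from wr import *
p,d,W=wr("heldpot"); q,_=snapshot("scene")
cv2.imwrite("pics/heldpot.png",np.hstack([cv2.resize(p,(512,320)),cv2.resize(q[90:220,170:280],(271,320))])[:,:,::-1])
plan(517.2,-27.5,130,104.4)
E
```

```text
red [613, 151, 27, 47, 687] ztop 0.025 rect [ 732.9 -215.9] [14.5 31.5] 25.7
red [244, 202, 152, 151, 16336] ztop 0.168 rect [ 483.4 -288. ] [61.6 64.4] 15.7
at [ 483.9 -287.   109.8] psi 104.6 | shift shares total [ 4.86  1.95 -0.4 ] min rows 5 | yaw shares total 0.05
```

View pics/heldpot.png

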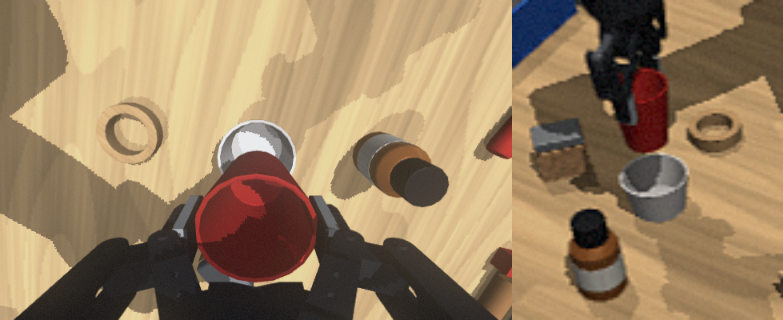

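The small pot came out cleanly and hangs upright. The big pot stayed standing at its place.

Request:
play_rows(
  offset=[
    [0.15,0.06,-0.1],
    [0.25,0.1,-0.1],
    [0.35,0.14,-0.1],
    [0.35,0.14,-0.1],
    [0.35,0.14,0],
    [0.35,0.14,0],
    [0.35,0.14,0],
    [0.35,0.14,0],
    [0.35,0.14,0],
    [0.35,0.14,0],
    [0.35,0.14,0],
    [0.35,0.14,0],
    [0.35,0.14,0],
    [0.35,0.14,0],
    [0.35,0.14,0],
    [0.25,0.11,0],
    [0,0,0],
    [0,0,0],
  ],
  yaw=[0,0,0,0,0,0,0,0,0,0,0,0,0,0,0,0,0,0],
  gripper=[0.2,0.2,0.2,0.2,0.2,0.2,0.2,0.2,0.2,0.2,0.2,0.2,0.2,0.2,0.2,0.2,0.2,0.2],
)

```text
t: 59.2
position: [0.5196, -0.0096, 0.1301]
orientation: [[-0.252, 0.968, -0.0], [0.968, 0.252, -0.0], [-0.0, -0.0, -1.0]]
force: [-0.2, 0.2, 0.8]
opening: 0.0612
grasp_force: 21.9
```

```bash
python3 wr.py overred 517.2 -27.5 28 104.4
```

```text
red [106, 6, 40, 167, 1357] ztop 0.010 rect [334.6  20.3] [147.7   7.9] 83.0
red [244, 141, 152, 212, 21190] ztop 0.188 rect [519.  -10.5] [61.6 64.7] 14.3
red [572, 354, 68, 45, 1072] ztop 0.025 rect [747.3 -75.2] [ 28.5 385.3] 65.1
red [447, 369, 38, 31, 742] ztop 0.027 rect [ 664.2 -103.8] [ 33.2 265.1] 37.3
yellow [279, 0, 61, 75, 3318] ztop 0.102 rect [486.9  89.2] [34.2 34.1] 14.5
yellow [248, 25, 31, 52, 610] ztop 0.008 rect [453.1  85.8] [36.9 24.9] 58.9
yellow [307, 49, 62, 76, 1140] ztop 0.008 rect [508.1  71.2] [67.7 22.2] 60.2
blue [185, 76, 115, 114, 6217] ztop 0.066 rect [442.7  16.4] [54.4 54.8] 17.5
at [519.6  -9.7 130.1] psi 104.6 | shift shares total [-0.33 -0.14  2.04] min rows 3 | yaw shares total 0.04
```

Request:
play_rows(
  offset=[
    [-0.17,-0.07,0],
    [-0.16,-0.07,0],
    [0,0,0],
    [0,0,0.2],
    [0,0,0.25],
    [0,0,0.3],
    [0,0,0.3],
    [0,0,0.3],
    [0,0,0.25],
    [0,0,0.15],
    [0,0,0.1],
    [0,0,0.07],
    [0,0,0.05],
    [0,0,0.04],
    [0,0,0],
  ],
  yaw=[0,0,0,0,0,0,0,0,0,0,0,0,0,0,0],
  gripper=[0.2,0.2,0.2,0.2,0.2,0.2,0.2,0.2,0.2,0.2,0.2,0.2,0.2,0.2,0.2],
)

```text
t: 61.12
position: [0.517, -0.0269, 0.0296]
orientation: [[-0.252, 0.968, 0.0], [0.968, 0.252, 0.0], [-0.0, 0.0, -1.0]]
force: [0.1, -0.2, -0.8]
opening: 0.0618
grasp_force: 21.9
```

Request:
play_rows(
  offset=[
    [0,0,0.02],
    [0,0,0.02],
    [0,0,0.02],
    [0,0,0],
  ],
  yaw=[0,0,0,0],
  gripper=[0.2,0.2,0.2,0.2],
)

```text
t: 61.62
position: [0.517, -0.0269, 0.0265]
orientation: [[-0.252, 0.968, -0.0], [0.968, 0.252, 0.0], [0.0, -0.0, -1.0]]
force: [0.3, 0.4, -0.4]
opening: 0.0614
grasp_force: 21.9
```

Request:
play_rows(
  offset=[
    [0,0,0.03],
    [0,0,0.03],
    [0,0,0.02],
    [0,0,0],
  ],
  yaw=[0,0,0,0],
  gripper=[0.2,0.2,0.2,0.2],
)

```text
t: 62.12
position: [0.5169, -0.0269, 0.0225]
orientation: [[-0.252, 0.968, -0.0], [0.968, 0.252, 0.0], [0.0, -0.0, -1.0]]
force: [-0.4, 0.8, -0.3]
opening: 0.0612
grasp_force: 21.9
```

Request:
play_rows(
  offset=[
    [0,0,0.02],
    [0,0,0],
  ],
  yaw=[0,0],
  gripper=[0.2,0.2],
)

```text
t: 62.38
position: [0.517, -0.027, 0.0216]
orientation: [[-0.252, 0.968, 0.0], [0.968, 0.252, -0.0], [-0.0, 0.0, -1.0]]
force: [-0.3, -0.5, -0.4]
opening: 0.0611
grasp_force: 21.9
```

Request:
play_rows(
  offset=[
    [0,0,0.02],
    [0,0,0],
  ],
  yaw=[0,0],
  gripper=[0.2,0.2],
)

```text
t: 62.62
position: [0.5173, -0.0271, 0.0214]
orientation: [[-0.252, 0.968, 0.001], [0.968, 0.252, -0.0], [-0.001, 0.001, -1.0]]
force: [-1.4, -0.4, 9.5]
opening: 0.0612
grasp_force: 22.4
```

Request:
play_rows(
  offset=[
    [0,0,-0.01],
    [0,0,0],
    [0,0,0],
    [0,0,0],
    [0,0,0],
    [0,0,0],
    [0,0,-0.1],
    [0,0,-0.2],
    [0,0,-0.3],
    [0,0,-0.4],
    [0,0,-0.5],
    [0,0,-0.5],
    [0,0,-0.5],
    [0,0,-0.5],
    [0,0,-0.3],
    [0,0,0],
  ],
  yaw=[0,0,0,0,0,0,0,0,0,0,0,0,0,0,0,0],
  gripper=[0.48,0.52,0.58,0.65,0.75,0.75,0.75,0.75,0.75,0.75,0.75,0.75,0.75,0.75,0.75,0.75],
)

```text
t: 64.62
position: [0.5173, -0.027, 0.1871]
orientation: [[-0.252, 0.968, 0.002], [0.968, 0.252, -0.001], [-0.001, 0.002, -1.0]]
force: [0.3, -0.7, -0.8]
opening: 0.0745
grasp_force: 0.0
```

```bash
python3 - <<'E'
from wr import *
p,d,W=wr("final"); q,_=snapshot("scene")
cv2.imwrite("pics/final.png",np.hstack([cv2.resize(p,(480,300)),cv2.resize(q[120:320,150:470],(320,300))])[:,:,::-1])
E
```

```text
red [142, 3, 39, 143, 946] ztop 0.010 rect [335.   20.1] [147.6   6.9] 83.2
red [271, 116, 98, 101, 4432] ztop 0.079 rect [517.  -27.3] [62.6 62.7] 41.1
red [479, 291, 20, 21, 240] ztop 0.026 rect [662.4 -76.9] [ 20.  248.2] 57.6
red [537, 308, 71, 40, 1018] ztop 0.026 rect [ 881.2 -150.9] [26.1 77.8] 90.0
yellow [296, 0, 48, 58, 2078] ztop 0.102 rect [486.5  89.4] [33.9 34.8] 26.6
yellow [272, 10, 27, 44, 397] ztop 0.009 rect [456.3  94. ] [39.3 21.8] 58.5
yellow [320, 45, 44, 54, 470] ztop 0.008 rect [513.7  72.4] [60.9 12.7] 68.3
blue [211, 62, 103, 99, 4555] ztop 0.066 rect [442.9  16.2] [54.2 54.5] 54.8
```

View pics/final.png

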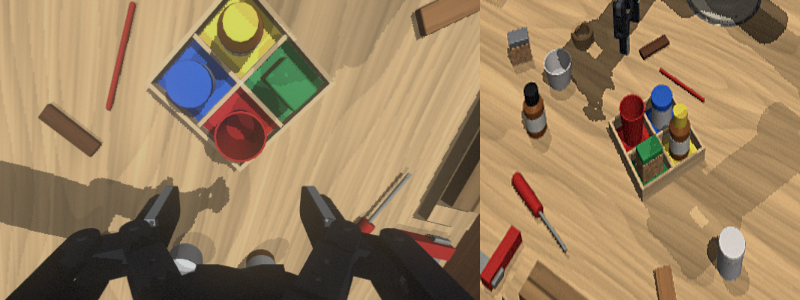

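All four items stand in their cells, with the pot at (240,135) in the wrist view. The big pot and the look-alikes are where they were. Handing in.

```bash
python3 -c "
from cell import robot; print(robot.finish_job())"
```

```text
the job is handed in; nothing more can be done
None
```

I packed all four items upright in their cells in the order asked and handed the job in at about 65 s; the first grip on the wax tin slipped while it stood on the bench (about 49 N at the wrist, tin nudged 5 mm), and the second held.

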